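# Spin the grapes dry and park the basket

### The arm

A 6-joint arm with a two-finger parallel gripper is mounted at the origin on the work surface. World frame = base frame: x ahead of the robot, y to its left, z up, the work surface at z = 0. Lengths are in mm, angles in degrees, forces in N, time in s.
With the tool pointing down it reaches from about 350 to 850 mm from the base axis. Payload 8.1 kg.
Tool frame: the origin (TCP) lies on the centre line of the jaws, within the pads' length; the fingertips stand 19 mm ahead of it and the grasp point (between the pads) is the TCP (r.tip_reach is the z of the fingertips in the tool frame, in mm); z points along the fingers, y is the line along which they close (so a half turn about z gives the same grasp; the last joint's range is limited). The gripper opens to 85 mm and grips with 20 to 120 N. Pads are 22 mm wide; open, the fingers measure 114 mm over their backs; the gripper's body (76 mm by 85 mm) begins 54 mm behind the grasp point. The pads swing forward as they close: fully open they stand 13 mm farther back than shut.
Start: joints at [-72.044, 7.471, 85.268, -0, 87.261, -4.893], TCP at [233.008, -552.913, 250.292] pointing down, gripper open.
Joint ranges: [-169.43, 169.43], [-51.17, 129.36], [1.28, 143.12], [-76.62, 256.62], [0, 156.53], [-152.29, 152.29]. Speed limits (degrees/s): [136.94, 136.94, 159.86, 180, 180, 180].

### API

Orientations are given as [roll, pitch, yaw] about the fixed x, y, z axes, in that order (R = Rz(yaw) Ry(pitch) Rx(roll)).
In Python, from bench import r gives the robot as it stands. The module is installed in compiled form; this text tells all that it offers.
- The arm moves only by the shell command python3 -m handwheel 'ROWS' [FORCE]. ROWS is JSON, a list of rows, each a list of 7 numbers: the shift along the tool's x, y, z in m, then the turn, a rotation vector about the tool's x, y, z in degrees, then the finger opening in m, from 0 to 0.0854. In form: [[tx, ty, tz, ax, ay, az, claw], ...]. A call has 1 to 8 rows; each row shifts and turns the commanded pose from where the row before left it, along the tool's axes as they then stand; what a row does not reach is not made up. A row lasts 1/12 s, in which the tool goes at most 41.7 mm and 7.16 degrees, less where a joint would pass 70% of its speed; a pose out of reach is approached as far as the arm can. A call with a gripper value outside its range is refused whole. The fingers move at their own pace and stop on an object; FORCE is the grip in N (left out, the last holds). Time passes only in rows, so rows that do not move let the fingers close. It gives the time, the measured TCP pose, the force, the opening and the grip force at its end, in the units of the state.
- r.sense(): the state, without advancing time (a new reading comes with each control period).
- r.snapshot(name): name is "side" or "top" or "wrist"; returns (picture, depth): 480x640x3 uint8, blue, green, red; 480x640 float32, mm along the optical axis (not along the pixel's ray), 0 where there is no reading.
- r.calibration(name): a dict with "vfov" (degrees; the focal length in pixels is half the picture's height over the tangent of half this angle, whatever the lens; pixels are square), "cx", "cy" (the principal point, pixels), "rvec" (rotation vector, rad) and "tvec" (3), from world to camera coordinates, as OpenCV has them; the wrist camera has in their place "tool_from_camera" (4x4, takes a point from camera to tool coordinates, whose origin is the TCP and whose axes are the flange's). Camera axes: x right, y down, z forward; pixel columns grow to the right and rows downward; lengths in mm; the calibration is good to about 2 mm. A picture is of the moment at which its call begins: read the wrist's pose just before it. calibration takes no time and is no camera call.
- r.hand_in(): hands the job in; it is judged then, once.
The state is a dict: "time": time; "joint_pos": joint angles; "qd": joint speeds; "joint_efforts": joint torques, N m; "tool_pos": TCP position; "tcp_rot": TCP orientation; "ft_force": force on the tool from outside, world axes, zero at the start; "wrist_torque": the same for the moment, N m; "finger_gap": finger opening in mm; "grip_force": force on a finger pad.
Only numpy, scipy, OpenCV 4.12 (cv2) and the standard library are available. Lean on these libraries where they do the work, as an engineer would, in place of code of your own. Each camera call takes 0.05 s, during which the arm holds its last target. There are 200 camera calls.

### The job

Spin the rinsed grapes dry in the salad spinner: crank it anticlockwise (seen from above) until the basket itself turns at 2.0 rad/s (19 turns a minute), and keep the basket between 1.6 and 2.4 rad/s for 6 seconds without a break; never let it go faster than 3.2 rad/s, which bruises them. Then bring the basket to a standstill with its red tab between the two blue bars at the spout and let go of the crank. Do not press hard on the spinner and leave the other things where they stand.

Things in the scene. Friction and masses are not known exactly. Their poses are not given: they have to be found in the camera images.
- bowl: Salad spinner: white bowl 270 mm across, 126 mm high, with a flat clear green-rimmed lid, fixed on a stand that leans it by 10 degrees towards its pouring spout. Origin: centre of the bowl's underside, 34 mm above the worktop; z (10 degrees off vertical): the axis about which basket and crank turn; x: towards the spout (50 mm wide, blue dash, reaching 170 mm from the axis).
- hub (a point): Point on the spinner's axis, 195 mm from the bowl's origin along the bowl's z: the centre of the circle of 65 mm radius that the middle of the crank knob runs on, square to that axis. The crank arm lies 28 mm below that circle, its counterweight 23 mm below; nothing but the knob stands higher.
- grip (a point): Middle of the orange crank knob, a barrel-shaped upright handle 33 mm in diameter and 50 mm tall, 65 mm from the axis and parallel to it. It spins freely on its pin, so a gripper may hold it from above at a constant yaw while the crank goes round without limit, either way. The crank is counterweighted.
- basket (a joint): Angle of the basket in the bowl, rad, anticlockwise seen from above, counting full turns; multiples of 2 pi put the red tab at the park mark. Grey, 206 mm across. Inertia 0.015 kg m2 (+-20 %), bearing 0.027 N m dry friction + 0.001 N m s/rad. A dark bunch of grapes lies to one side, 0.2 kg (+-20 %) at 56 mm: gravity torque of about 0.019 N m x sine of its angle from the spout (the low side).
- crank (a joint): Angle of the crank against the basket (not the bowl), rad, anticlockwise. It drives the basket by a slip coupling only: torque = 0.02 N m s/rad x (crank speed - basket speed), + 0.002 N m dry. So the basket runs slower than the crank, follows with a time constant near 0.7 s, surges as the heavy side goes round and coasts on; a held crank brakes it, a free one is carried along.
- tab (a point): Centre of the red tab on the basket's rim (36 by 32 mm), seen through the clear lid, 100 mm from the axis, 118 mm above the bowl's underside; turns with the basket.
- park (a point): Park mark: the point midway between two blue bars on the lid (46 mm long, 45 mm apart), 100 mm from the axis on the side of the spout, 118 mm above the bowl's underside; fixed to the bowl.
- kettle: Blue kettle, beside the spinner on the left; 160 mm wide, 210 mm tall; a bystander to leave alone. Origin: centre of its underside.
- oil: Green oil bottle, on the left; 60 mm wide, 220 mm tall; a bystander to leave alone. Origin: centre of its underside.
- sauce: Red sauce bottle, on the left; 64 mm wide, 170 mm tall; a bystander to leave alone. Origin: centre of its underside.
- mug: Blue mug, on the right; 82 mm wide, 95 mm tall; a bystander to leave alone. Origin: centre of its underside.
- dish: White serving bowl, on the right; 170 mm wide, 60 mm tall; a bystander to leave alone. Origin: centre of its underside.

How it is judged (in metres and radians):
On the way, in this order (a step that is already met when the one before it is completed fails the run):
1. the basket turns anticlockwise at 1.6 to 2.4 rad/s for 6 s without a break (velocity of joint basket between 1.6 and 2.4 rad/s), for 6 s.
2. the basket stands still with the red tab within 18 mm of the park mark (distance between tab and park below 0.018 m and velocity of joint basket between -0.08 and 0.08 rad/s), for 0.5 s.
At the end, for the whole second after the job is handed in: The basket stands still (under 0.08 rad/s) with the red tab within 18 mm of the park mark between the blue bars, and the crank has been let go (all of step 2); the robot touches nothing.
It fails at once if the basket turns faster than 3.2 rad/s (velocity of joint basket above 3.2 rad/s or velocity of joint basket below -3.2 rad/s).
It fails at once if the robot presses on the bowl or its lid with more than 25 N (contact force between the arm and bowl above 25 N).
It fails at once if a bystander is moved by more than 30 mm or tipped (distance of any of kettle, oil, sauce, mug, dish from where it was at the start of the episode above 0.03 m or angle between any of kettle, oil, sauce, mug, dish's own z axis and vertical above 0.3 rad).
It also fails if it takes over 64 s, if anything falls off the work surface, if the arm or the gripper's body presses on something with over 40 N, if the wrist force passes 120 N, or if a joint passes its speed limit or range.

## Working session

There is one attempt and no reset: what is moved stays moved. The work goes in short steps, Python scripts to look and compute and a shell command to move; the robot and the scene stay as the last step left them, time stands still between calls to the robot, and variables do not carry over. Pictures are saved under pics/ and viewed, at most 10 in all, crops included, and the job is handed in when it is done.

```bash
mkdir -p pics; cat > h.py <<'E'
import numpy as np, cv2
from bench import r
from scipy.spatial.transform import Rotation as R
def cam(n):
    c=r.calibration(n); f=240/np.tan(np.radians(c['vfov'])/2)
    if 'rvec' in c:
        Rm=cv2.Rodrigues(np.array(c['rvec'],float))[0]; t=np.array(c['tvec'],float).ravel()
        return f,c['cx'],c['cy'],Rm,t
    return f,c['cx'],c['cy'],np.array(c['tool_from_camera'])
def pts(n,uv,d):
    f,cx,cy,Rm,t=cam(n); uv=np.atleast_2d(uv).astype(float); d=np.atleast_1d(d)
    pc=np.c_[(uv[:,0]-cx)/f*d,(uv[:,1]-cy)/f*d,d]
    return (pc-t)@Rm
def ray(n,uv):
    f,cx,cy,Rm,t=cam(n); v=np.array([(uv[0]-cx)/f,(uv[1]-cy)/f,1])@Rm
    return -Rm.T@t, v
def proj(n,P):
    f,cx,cy,Rm,t=cam(n); p=np.atleast_2d(P)@Rm.T+t
    return np.c_[p[:,0]/p[:,2]*f+cx,p[:,1]/p[:,2]*f+cy]
E
python3 - <<'E'
from h import *
for n in('top','side'):
    p,d=r.snapshot(n); cv2.imwrite(f'pics/{n}0.png',p); np.save(f'{n}0.npy',d)
    print(n,r.calibration(n), 'campos',ray(n,(320,240))[0])
s=r.sense(); print(s['time'],s['tool_pos'],s['tcp_rot'],s['ft_force'],r.tip_reach)
E
```

```text
top {'vfov': 54.940410010448375, 'cx': 318.36304843676487, 'cy': 239.48300379047936, 'rvec': array([ 2.22644623, -2.17966428,  0.04857864]), 'tvec': array([  17.76115506,  516.26107671, 1448.20271423])} campos [ 457.32405006   34.00580145 1467.59339674]
side {'vfov': 48.696302167408156, 'cx': 316.80613303024415, 'cy': 229.88996994520681, 'rvec': array([ 2.06429675, -0.47093359,  0.25796135]), 'tvec': array([-466.35094201,  278.82893765, 1482.26293705])} campos [  -59.01122843 -1225.75297101   993.1664116 ]
0.1 [ 232.84517456 -552.45065599  249.31051287] [-1.79899522e+02 -7.82925015e-03  2.28486266e+01] [ 0.99752371  0.63532536 -0.34382999] 19.0
```

View pics/top0.png

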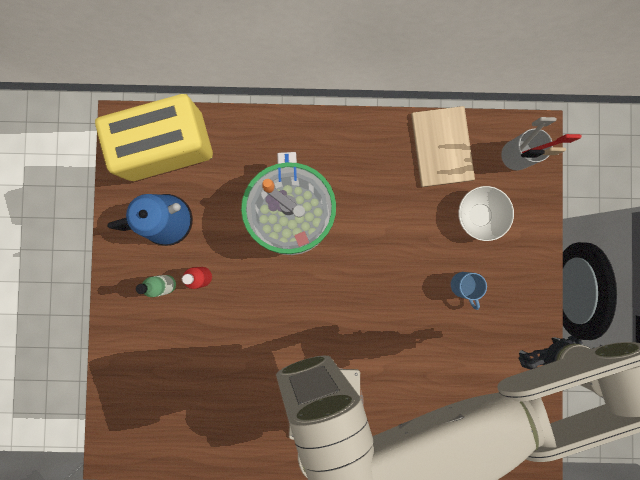

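View pics/side0.png

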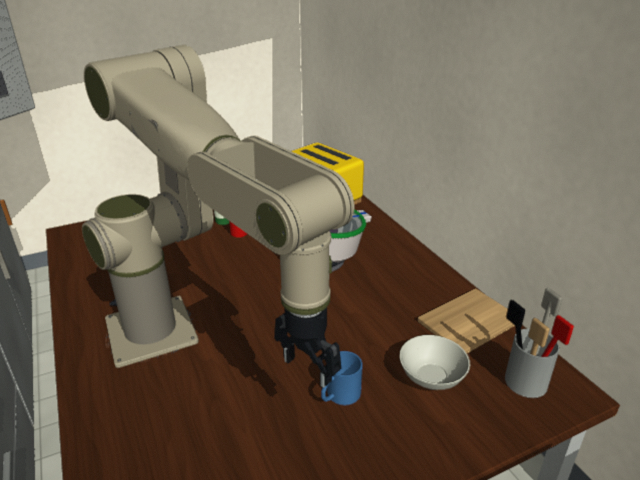

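```bash
cat > m.py <<'E'
from h import *
from scipy.optimize import least_squares
def measure(p,d):
    hsv=cv2.cvtColor(p,cv2.COLOR_BGR2HSV)
    def mask(lo,hi,box):
        m=cv2.inRange(hsv,lo,hi); z=np.zeros_like(m); z[box[0]:box[1],box[2]:box[3]]=255; return m&z
    g=mask((50,120,60),(80,255,255),(155,262,235,345))
    v,u=np.nonzero(g); dd=d[v,u]; k=dd>0; P=pts('top',np.c_[u,v][k],dd[k])
    out={'ring':P}
    for nm,lo,hi in(('knob',(8,150,120),(20,255,255)),('tab',(0,60,60),(6,255,255)),('blue',(105,120,80),(125,255,255))):
        m=mask(lo,hi,(145,262,235,345)); v,u=np.nonzero(m); out[nm]=(np.c_[u,v],d[v,u])
    return out
E
python3 - <<'E'
from m import *
p=cv2.imread('pics/top0.png'); d=np.load('top0.npy'); o=measure(p,d)
P=o['ring']; print(len(P),np.percentile(P[:,2],[0,5,50,95,100]))
P=P[P[:,2]>110]
for _ in range(4):
    c=P.mean(0); n=np.linalg.svd(P-c)[2][2]; n*=np.sign(n[2]); e=(P-c)@n; P=P[abs(e)<6]
print('plane n',n,'tilt',np.degrees(np.arccos(n[2])),'yaw',np.degrees(np.arctan2(n[1],n[0])),len(P))
f=least_squares(lambda q:np.linalg.norm((P-c)-((P-c)@n)[:,None]*n-np.r_[q[:2],-(q[0]*n[0]+q[1]*n[1])/n[2]],axis=1)-q[2],[0,0,130])
q=f.x; C=c+np.r_[q[:2],-(q[0]*n[0]+q[1]*n[1])/n[2]]; print('C',C,'R',q[2],'res',np.std(f.fun))
for k in('knob','tab','blue'):
    uv,dd=o[k]; X=pts('top',uv,dd); print(k,len(uv),uv.mean(0),np.median(X,0), X[:,2].max())
uv,dd=o['blue']; sp=uv[:,1]<166
X=pts('top',uv,dd); print('spout',X[sp].mean(0),sp.sum(),'bars',X[~sp].mean(0),uv[~sp].mean(0),(~sp).sum())
cv2.imwrite('pics/crop0.png',cv2.resize(p[145:265,230:350],None,fx=5,fy=5,interpolation=cv2.INTER_CUBIC))
E
```

```text
1035 [132.25285944 138.27454287 162.60876614 183.80896421 188.00965542]
plane n [0.17244588 0.01461165 0.98491061] tilt 9.966003600571353 yaw 4.84320757272548 1019
C [601.25567468 116.75762585 160.8194063 ] R 127.93937261401081 res 3.2007807651013276
knob 117 [267.91452991 185.25641026] [648.59297627 167.25201383 239.68778686] 248.77700071082717
tab 135 [301.39259259 238.56296296] [509.91325988  77.56891835 173.99683954] 182.25757948571268
blue 79 [286.75949367 168.83544304] [707.45797894 128.64019902 140.6666895 ] 150.76334876344464
spout [748.38181496 128.66260886 130.40984163] 24 bars [698.37347525 123.49495817 142.88477571] [287.09090909 173.78181818] 55
```

View pics/crop0.png

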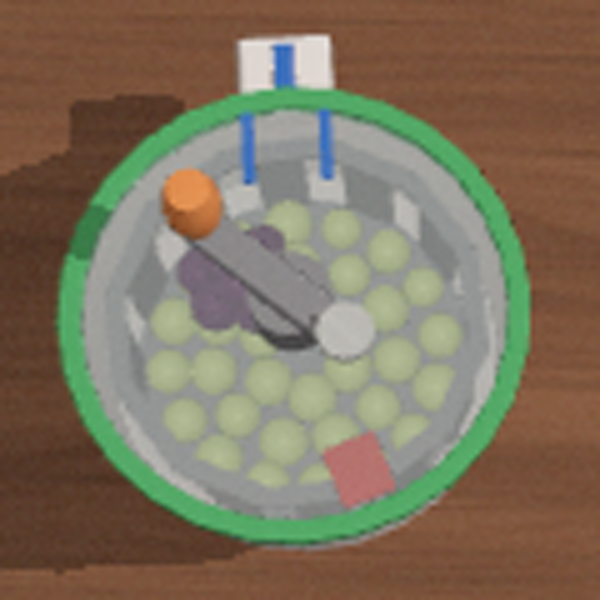

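```bash
cat > b.py <<'E'
from m import *
yaw=4.7
B=(R.from_euler('z',yaw,degrees=True)*R.from_euler('y',10,degrees=True)).as_matrix()
C=np.array([601.3,116.8,160.8]); O=C-128*B[:,2]
def cast(n,uv,h):   # pixel -> bowl coordinates on plane z=h
    c,v=ray(n,uv); c=(c-O)@B; v=v@B; return c+(h-c[2])/v[2]*v
def mean(uv): return (uv.min(0)+uv.max(0))/2*.5+uv.mean(0)*.5
T=np.c_[B[:,1],B[:,0],-B[:,2]]
def goto(bp):  # tool-frame shift (mm) and rotvec (deg) to bowl point bp from sensed pose
    s=r.sense(); Q=R.from_euler('xyz',s['tcp_rot'],degrees=True)
    w=O+B@np.asarray(bp,float)-np.array(s['tool_pos'])
    return Q.inv().apply(w),(Q.inv()*R.from_matrix(T)).as_rotvec(degrees=True),(np.array(s['tool_pos'])-O)@B
def tabang():
    p,d=r.snapshot('top'); o=measure(p,d); uv=o['tab'][0]
    if len(uv)<20: return None,len(uv)
    t=cast('top',uv.mean(0),118); return t,len(uv)
E
python3 - <<'E'
from b import *
p=cv2.imread('pics/top0.png'); d=np.load('top0.npy'); o=measure(p,d)
pol=lambda t:(np.round(t,1),'r %.1f ang %.1f'%(np.hypot(*t[:2]),np.degrees(np.arctan2(t[1],t[0]))))
print('O',O,'hub',O+195*B[:,2])
print('knob',pol(cast('top',o['knob'][0].mean(0),205)),pol(cast('top',(230+190/5,145+192/5),220)))
print('tab',pol(cast('top',o['tab'][0].mean(0),118)))
for c in((249,148),(326,145)): print('bar',pol(cast('top',(230+c[0]/5,145+c[1]/5),127)))
print('dash',pol(cast('top',(230+284/5,145+65/5),118)))
for h in(40,70,100):print('bunch',pol(cast('top',(230+225/5,145+278/5),h)))
uv,dd=o['knob']; X=(pts('top',uv,dd)-O)@B; print('knob z pct',np.percentile(X[:,2],[5,50,80,95]), X[X[:,2]>214].mean(0))
print('cap',pol(cast('top',(230+345/5,145+328/5),185)))
print(goto(np.r_[0,0,195]))
E
```

```text
O [579.14777395 114.97875549  34.74460761] hub [612.89530582 117.75330767 226.78211945]
knob (array([ 40.3,  47.6, 205. ]), 'r 62.4 ang 49.7') (array([ 40.2,  45.6, 220. ]), 'r 60.9 ang 48.6')
tab (array([-92.9, -32.1, 118. ]), 'r 98.3 ang -160.9')
bar (array([ 97.8,  19.9, 127. ]), 'r 99.8 ang 11.5')
bar (array([ 96.9, -24.6, 127. ]), 'r 99.9 ang -14.3')
dash (array([151.2,  -2.2, 118. ]), 'r 151.3 ang -0.8')
bunch (array([47.8, 44.3, 40. ]), 'r 65.1 ang 42.9')
bunch (array([38.4, 41.8, 70. ]), 'r 56.7 ang 47.4')
bunch (array([ 28.9,  39.2, 100. ]), 'r 48.7 ang 53.6')
knob z pct [193.77702282 215.34091464 219.26553923 221.83035235] [ 42.13160208  47.4363056  218.51876814]
cap (array([-30. , -31.8, 185. ]), 'r 43.7 ang -133.3')
(array([ 610.46475192, -470.0026813 ,   23.43608147]), array([  8.57056258,  -6.338783  , -71.65112801]), array([-431.01100701, -636.80958602,  141.87706069]))
```

```bash
sed -i 's/116.8,160.8/115.3,160.8/' b.py
python3 -m handwheel '[[0,0,-0.008,0.779,-0.576,-6.514,0.07],[0,0,-0.008,0.779,-0.576,-6.514,0.07],[0,0,-0.008,0.779,-0.576,-6.514,0.07],[0,0,-0.008,0.779,-0.576,-6.514,0.07],[0,0,-0.008,0.779,-0.576,-6.514,0.07],[0,0,-0.008,0.779,-0.576,-6.514,0.07],[0,0,-0.008,0.779,-0.576,-6.514,0.07],[0,0,-0.008,0.779,-0.576,-6.514,0.07]]'
python3 -m handwheel '[[0,0,-0.008,0.779,-0.576,-6.514,0.07],[0,0,-0.008,0.779,-0.576,-6.514,0.07],[0,0,-0.008,0.779,-0.576,-6.514,0.07]]'
python3 -c "
from b import *
print(goto([40.5,48.5,290]))"
```

```text
time: 0.77
tool_pos: [236.5, -553.7, 313.8]
tcp_rot: [-172.5, 1.3, 75.4]
ft_force: [-0.7, -0.2, 0.6]
finger_gap: 69.9
grip_force: 0.0
time: 1.02
tool_pos: [240.1, -553.7, 337.6]
tcp_rot: [-170.0, -0.0, 95.0]
ft_force: [0.9, 0.3, -0.2]
finger_gap: 70.1
grip_force: 0.0
(array([682.98308065, 483.46851449, -60.84667895]), array([-0.03526134,  0.04932951,  0.31626225]), array([-439.22825649, -637.19342848,  230.0389013 ]))
```

```bash

python3 -m handwheel '[[0.0325,0.0230,-0.0029,0,0,0,0.07],[0.0325,0.0230,-0.0029,0,0,0,0.07],[0.0325,0.0230,-0.0029,0,0,0,0.07],[0.0325,0.0230,-0.0029,0,0,0,0.07],[0.0325,0.0230,-0.0029,0,0,0,0.07],[0.0325,0.0230,-0.0029,0,0,0,0.07],[0.0325,0.0230,-0.0029,0,0,0,0.07],[0.0325,0.0230,-0.0029,0,0,0,0.07]]'
python3 -m handwheel '[[0.0325,0.0230,-0.0029,0,0,0,0.07],[0.0325,0.0230,-0.0029,0,0,0,0.07],[0.0325,0.0230,-0.0029,0,0,0,0.07],[0.0325,0.0230,-0.0029,0,0,0,0.07],[0.0325,0.0230,-0.0029,0,0,0,0.07],[0.0325,0.0230,-0.0029,0,0,0,0.07],[0.0325,0.0230,-0.0029,0,0,0,0.07],[0.0325,0.0230,-0.0029,0,0,0,0.07]]'
python3 -m handwheel '[[0.0325,0.0230,-0.0029,0,0,0,0.07],[0.0325,0.0230,-0.0029,0,0,0,0.07],[0.0325,0.0230,-0.0029,0,0,0,0.07],[0.016,0.011,-0.0029,0,0,0,0.07],[0,0,0,0,0,0,0.07]]'
python3 -c "
from b import *
print(goto([40.5,48.5,290]))
s=r.sense()
p,d=r.snapshot('wrist'); cv2.imwrite('pics/w0.png',p); np.save('w0.npy',d); np.save('w0s.npy',np.r_[s['tool_pos'],s['tcp_rot']])
p,d=r.snapshot('top'); cv2.imwrite('pics/t1.png',p[130:330,200:400])
print(cam('wrist'))"
```

```text
time: 1.68
tool_pos: [403.8, -277.7, 328.0]
tcp_rot: [-170.0, 0.1, 94.7]
ft_force: [0.2, -0.1, 0.4]
finger_gap: 69.9
grip_force: 0.0
time: 2.35
tool_pos: [567.1, -3.3, 318.4]
tcp_rot: [-170.0, 0.1, 94.7]
ft_force: [-0.6, -1.2, 0.1]
finger_gap: 69.4
grip_force: 0.0
time: 2.77
tool_pos: [638.5, 118.8, 314.4]
tcp_rot: [-169.9, 0.0, 95.0]
ft_force: [0.4, 0.1, 0.3]
finger_gap: 69.9
grip_force: 0.0
(array([47.91777825, 30.58564503, -4.3945768 ]), array([-0.09320679,  0.06702822,  0.24969294]), array([ 10.11641691,   0.44429143, 285.71115263]))
(np.float64(429.9749583353649), 320.699997882503, 240.42869720089115, array([[ 1.10596508e-07, -9.61747102e-01, -2.73938883e-01,
         6.99559358e+01],
       [ 9.99999686e-01,  2.17179921e-04, -7.62073500e-04,
        -4.26067741e-01],
       [ 7.92416005e-04, -2.73938797e-01,  9.61746800e-01,
        -1.24392165e+02],
       [ 0.00000000e+00,  0.00000000e+00,  0.00000000e+00,
         1.00000000e+00]]))
```

View pics/w0.png

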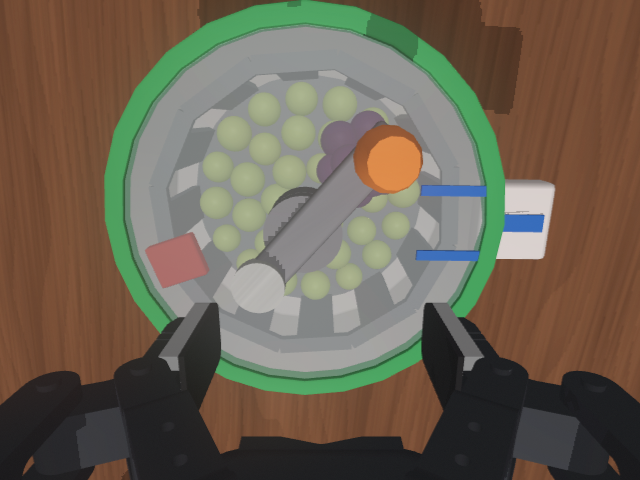

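View pics/t1.png

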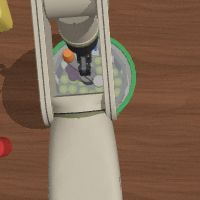

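```bash
cat >> b.py <<'E'
def wray(uv,tp,rot):
    f,cx,cy,M=cam('wrist'); Q=R.from_euler('xyz',rot,degrees=True)
    v=M[:3,:3]@np.array([(uv[0]-cx)/f,(uv[1]-cy)/f,1]); return tp+Q.apply(M[:3,3]),Q.apply(v)
def wcast(uv,tp,rot,h):
    c,v=wray(uv,tp,rot); c=(c-O)@B; v=v@B; return c+(h-c[2])/v[2]*v
def pol(t,c=(0,0)): return np.round(t,1),'r %.1f ang %.1f'%(np.hypot(t[0]-c[0],t[1]-c[1]),np.degrees(np.arctan2(t[1]-c[1],t[0]-c[0])))
E
python3 - <<'E'
from b import *
p=cv2.imread('pics/w0.png'); s=np.load('w0s.npy'); W=lambda uv,h:wcast(uv,s[:3],s[3:],h)
hsv=cv2.cvtColor(p,cv2.COLOR_BGR2HSV)
g=cv2.inRange(hsv,(50,120,60),(80,255,255)); g[300:]=0; v,u=np.nonzero(g)
k=(abs(u-305)>0); P=np.array([W(q,127) for q in np.c_[u,v][::7]])
# outer ring edge: farthest points per angle
for c0 in [(0,0)]:
    a=np.arctan2(P[:,1],P[:,0]); rr=np.hypot(P[:,0],P[:,1]); b=((a+np.pi)/(2*np.pi)*60).astype(int)
    E=np.array([P[b==i][rr[b==i].argmax()] for i in set(b)]); I=np.array([P[b==i][rr[b==i].argmin()] for i in set(b)])
    for nm,F in(('outer',E),('inner',I)):
        f=least_squares(lambda q:np.hypot(F[:,0]-q[0],F[:,1]-q[1])-q[2],[0,0,130],loss='soft_l1'); print(nm,f.x,np.std(f.fun),len(F))
print('knobtop',pol(W((394,163),220)))
for uv in((454,190),(447,255)): print('bar',pol(W(uv,127)))
print('dash',pol(W((524,223),118)))
m=cv2.inRange(hsv,(0,60,100),(8,140,255)); m[:220]=0;m[300:]=0; m[:,:130]=0;m[:,220:]=0; v,u=np.nonzero(m); print('tab',len(u),u.mean(),v.mean(),pol(W((u.mean(),v.mean()),118)))
v,u=np.nonzero(cv2.inRange(hsv,(8,150,215),(20,255,255))); print('top mask',len(u),u.mean(),v.mean())
print('cap',pol(W((258,283),178))); print('hubdisc',pol(W((300,230),140)),pol(W((358,150),70)))
v,u=np.nonzero(cv2.inRange(hsv,(8,150,100),(20,255,255))); X=W((394,163),220)
dd=np.load('w0.npy'); print('knob top depth',dd[163,394])
f,cx,cy,M=cam('wrist'); pc=np.array([(394-cx)/f,(163-cy)/f,1])*dd[163,394]; Q=R.from_euler('xyz',s[3:],degrees=True)
print((s[:3]+Q.apply(M[:3,:3]@pc+M[:3,3])-O)@B)
E
```

```text
outer [ -1.81500355   2.99680521 133.90484435] 0.6649785808015942 40
inner [ -2.03126255   2.08465695 122.2551733 ] 0.4235926492250742 40
knobtop (array([ 41.2,  51.5, 220. ]), 'r 66.0 ang 51.3')
bar (array([ 97.3,  24.7, 127. ]), 'r 100.4 ang 14.3')
bar (array([ 96.6, -20.5, 127. ]), 'r 98.7 ang -12.0')
dash (array([151. ,   0.4, 118. ]), 'r 151.0 ang 0.1')
tab 2257 176.93531236154186 259.8418254319894 (array([-93.7, -28. , 118. ]), 'r 97.8 ang -163.4')
top mask 2212 393.8358951175407 163.0370705244123
cap (array([-26.8, -21.6, 178. ]), 'r 34.4 ang -141.1')
hubdisc (array([ -4.2,   0.3, 140. ]), 'r 4.2 ang 176.5') (array([37.8, 46.4, 70. ]), 'r 59.8 ang 50.8')
knob top depth 189.27756
[ 41.474809    51.38941698 218.59272879]
```

```bash
sed -i 's/^yaw=.*/yaw=4.4/; s/^C=.*/C=np.array([601.3,115.3,160.8])+np.array([-2.1,2.1,0.3])/' b.py
python3 -c "
from b import *
s=np.load('w0s.npy')
k=wcast((394,163),s[:3],s[3:],219.5); t=wcast((177,260),s[:3],s[3:],118); print(pol(k),pol(t),pol(wcast((450.5,222.5),s[:3],s[3:],127)),pol(wcast((524,223),s[:3],s[3:],118)))
a=np.arctan2(k[1],k[0]); print(goto([65*np.cos(a),65*np.sin(a),285]), goto([65*np.cos(a),65*np.sin(a),199])[0])"
```

```text
Traceback (most recent call last):
  File "b.py", line 21, in wcast
    c,v=wray(uv,tp,rot); c=(c-O)@B; v=v@B; return c+(h-c[2])/v[2]*v
                              ^
NameError: name 'O' is not defined
```

Oops: sed dropped the O definition on that line.

```bash
sed -i '/^C=/a O=C-128*B[:,2]' b.py
python3 -c "
from b import *
s=np.load('w0s.npy')
k=wcast((394,163),s[:3],s[3:],219.5); t=wcast((177,260),s[:3],s[3:],118); print(pol(k),pol(t),pol(wcast((450.5,222.5),s[:3],s[3:],127)),pol(wcast((524,223),s[:3],s[3:],118)))
a=np.arctan2(k[1],k[0]); print(goto([65*np.cos(a),65*np.sin(a),285]), goto([65*np.cos(a),65*np.sin(a),199])[0])"
```

```text
(array([ 43. ,  49.5, 219.5]), 'r 65.6 ang 49.0') (array([-91.6, -30.9, 118. ]), 'r 96.6 ang -161.4') (array([ 98.9,   0.9, 127. ]), 'r 98.9 ang 0.5') (array([153. ,  -1.1, 118. ]), 'r 153.0 ang -0.4')
(array([54.16991147, 32.06578748,  1.20208221]), array([-0.07619982,  0.18260276,  0.36587889]), array([ 10.90566252,  -5.29529519, 286.41745547])) [54.44362754 32.18103624 87.2015694 ]
```

```bash

python3 -m handwheel '[[0.0181,0.0107,0,0,0.18,0.36,0.07],[0.0181,0.0107,0,0,0,0,0.07],[0.0181,0.0107,0,0,0,0,0.07],[0,0,0.024,0,0,0,0.07],[0,0,0.024,0,0,0,0.07],[0,0,0.024,0,0,0,0.07],[0,0,0.015,0,0,0,0.07],[0,0,0,0,0,0,0.07]]' 30
python3 -c "
from b import *
print(goto([42.6,49,199]),r.sense()['ft_force'])
s=r.sense()
p,d=r.snapshot('wrist'); cv2.imwrite('pics/w1.png',p);np.save('w1s.npy',np.r_[s['tool_pos'],s['tcp_rot']])"
```

```text
time: 3.53
tool_pos: [647.5, 167.9, 220.4]
tcp_rot: [-169.6, 0.0, 94.2]
ft_force: [-1.4, 0.5, -1.2]
finger_gap: 70.2
grip_force: 0.0
(array([ 2.3997225 ,  1.58424874, -3.56649547]), array([-0.40646023,  0.01421731, -0.18104611]), array([ 40.98291635,  46.60445189, 195.44545477])) [-1.42597505  0.49834449 -1.22363976]
```

View pics/w1.png

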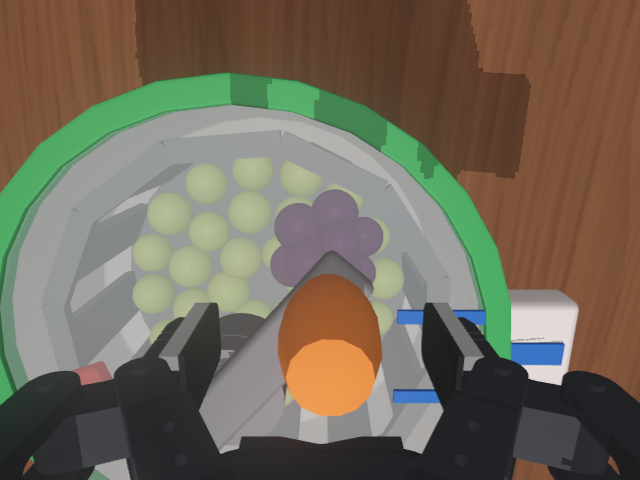

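```bash
cat >> b.py <<'E'
def look(p,s):
    hsv=cv2.cvtColor(p,cv2.COLOR_BGR2HSV); res={}
    for nm,lo,hi,h in(('tab',(0,60,70),(7,150,255),118),('bunch',(125,25,60),(165,120,170),70)):
        m=cv2.morphologyEx(cv2.inRange(hsv,lo,hi),cv2.MORPH_OPEN,np.ones((3,3)))
        n,l,st,ce=cv2.connectedComponentsWithStats(m)
        v,u=np.nonzero(m)
        if nm=='tab':
            i=1+st[1:,4].argmax() if n>1 else 0
            if i and st[i,4]>150: res[nm]=(pol(wcast(ce[i],s[:3],s[3:],h)),int(st[i,4]),st[i,:4].tolist())
        elif len(u)>200: res[nm]=(pol(wcast((u.mean(),v.mean()),s[:3],s[3:],h)),len(u))
    return res
def snap(name):
    s=r.sense(); s=np.r_[s['tool_pos'],s['tcp_rot'],s['time']]; p,d=r.snapshot('wrist'); cv2.imwrite(f'pics/{name}.png',p)
    return look(p,s[:6]),s
E
python3 - <<'E'
from b import *
for n in('w0','w1'):
    p=cv2.imread(f'pics/{n}.png');s=np.load(n+'s.npy'); print(look(p,s))
print(pol(wcast((331,377),s[:3],s[3:],220)), pol(wcast((441,316),s[:3],s[3:],127)),pol(wcast((420,397),s[:3],s[3:],127)))
t=cv2.imread('pics/top0.png')
E
```

```text
{'tab': ((array([-91.6, -30.8, 118. ]), 'r 96.6 ang -161.4'), 2255, [146, 233, 63, 55]), 'bunch': ((array([29.3, 49.5, 70. ]), 'r 57.5 ang 59.4'), 1920)}
{'tab': ((array([-82.8, -15.2, 118. ]), 'r 84.2 ang -169.6'), 564, [75, 362, 36, 23]), 'bunch': ((array([42.3, 47.3, 70. ]), 'r 63.5 ang 48.2'), 6374)}
(array([ 43.4,  50.4, 220. ]), 'r 66.5 ang 49.3') (array([ 98.8,  23.1, 127. ]), 'r 101.4 ang 13.2') (array([ 91.3, -23. , 127. ]), 'r 94.1 ang -14.1')
```

```bash

python3 -m handwheel '[[0.003,0.0022,-0.003,0,0,0,0.07],[0,0,0,0,0,0,0.02],[0,0,0,0,0,0,0.02],[0,0,0,0,0,0,0.02],[0,0,0,0,0,0,0.02],[0,0,0,0,0,0,0.02],[0,0,0,0,0,0,0.02],[0,0,0,0,0,0,0.02]]' 40
python3 - <<'E'
from b import *
print(goto([42.5,49.2,199]),r.sense()['ft_force'],r.sense()['wrist_torque'])
print(snap('w2'))
E
```

```text
time: 4.25
tool_pos: [653.5, 173.1, 229.6]
tcp_rot: [-170.2, -0.0, 94.3]
ft_force: [0.3, -0.9, 5.7]
finger_gap: 30.6
grip_force: 39.8
(array([-2.20729618, -3.13568388,  6.58369022]), array([ 0.20249201, -0.0374155 , -0.07731392]), array([ 45.61536677,  51.39877525, 205.59617495])) [ 0.26739968 -0.94750301  5.65447901] [-0.09529835 -0.02008477  0.05809066]
({'tab': ((array([-95.3, -22.3, 118. ]), 'r 97.8 ang -166.8'), 1751, [40, 360, 69, 50]), 'bunch': ((array([42.5, 46.3, 70. ]), 'r 62.8 ang 47.5'), 6303)}, array([ 6.53481427e+02,  1.73127436e+02,  2.29596289e+02, -1.70202475e+02,
       -2.35676170e-02,  9.43174051e+01,  4.25000000e+00]))
```

```bash
for i in 1 2 3; do python3 -m handwheel '[[0,0,0,0,0,0,0.02]]' >/dev/null
python3 -c "
from b import *
print(goto([42.5,49.2,199])[2],r.sense()['ft_force'])"; done
```

```text
[ 45.62120041  51.39793526 205.64227695] [1.03971196 0.07875753 6.11026337]
[ 45.6051507   51.40025736 205.63553113] [ 0.85067063 -0.54246897  5.46389624]
[ 45.58776344  51.42310303 205.62737333] [ 0.91227359 -0.58467882  6.18349703]
```

```bash
python3 - <<'E'
from b import *
p,_=r.snapshot('wrist'); cv2.imwrite('pics/w3.png',p); S=r.sense(); s=np.r_[S['tool_pos'],S['tcp_rot']]; print(S['time'],s)
hsv=cv2.cvtColor(p,cv2.COLOR_BGR2HSV); W=lambda uv,h:wcast(uv,s[:3],s[3:],h)
g=cv2.inRange(hsv,(50,120,60),(80,255,255)); v,u=np.nonzero(g); P=np.array([W(q,127) for q in np.c_[u,v][::7]])
a=np.arctan2(P[:,1],P[:,0]); rr=np.hypot(P[:,0],P[:,1]); b=((a+np.pi)/(2*np.pi)*60).astype(int)
E=np.array([P[b==i][rr[b==i].argmax()] for i in set(b)])
f=least_squares(lambda q:np.hypot(E[:,0]-q[0],E[:,1]-q[1])-134,[0,0],loss='soft_l1'); print('outer',f.x,np.std(f.fun),len(E))
m=cv2.inRange(hsv,(100,120,80),(125,255,255)); n,l,st,ce=cv2.connectedComponentsWithStats(m)
for i in range(1,n):
    if st[i,4]>150: print('blue',st[i],pol(W(ce[i],127)))
m=cv2.inRange(hsv,(8,150,215),(20,255,255)); v,u=np.nonzero(m); print('knob',len(u),u.mean(),v.mean(),pol(W((u.mean(),v.mean()),220)))
E
```

```text
4.6 [ 6.53488287e+02  1.73118944e+02  2.29627377e+02 -1.70203341e+02
 -2.34972889e-02  9.43165866e+01]
outer [0.71322008 0.58455664] 3.71174206058233 35
blue [403 310  63  14 793] (array([105.1,  22.7, 127. ]), 'r 107.6 ang 12.2')
blue [491 341  50  21 939] (array([149. ,   2.9, 127. ]), 'r 149.0 ang 1.1')
knob 4332 320.85156971375807 376.519621421976 (array([ 45.1,  48.6, 220. ]), 'r 66.3 ang 47.2')
```

View pics/w3.png

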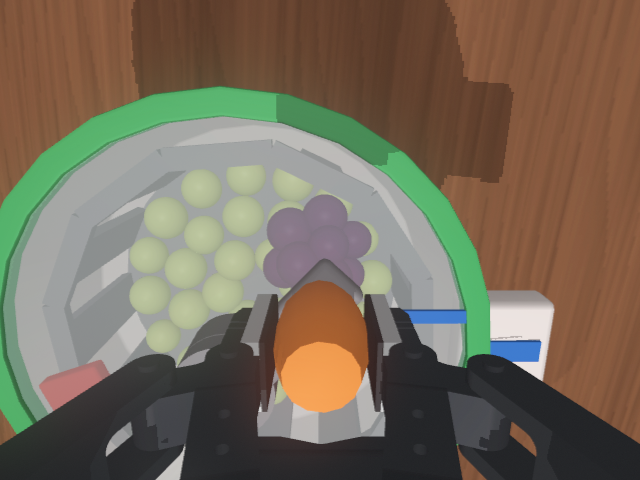

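```bash
cat > pl.py <<'E'
import json,sys,numpy as np
# state: commanded knob xy in circle frame (mm), psi log [t, psi] 
def load():
    try: return json.load(open('st.json'))
    except: p=np.radians(48); return {'xy':[65*np.cos(p),65*np.sin(p)],'psi':48.0}
def rows(dps,commit=True,off=(0,0)):
    s=load(); xy=np.array(s['xy']); psi=s['psi']; out=[]
    for d in dps:
        psi+=d; t=65.2*np.array([np.cos(np.radians(psi)),np.sin(np.radians(psi))])+off
        q=np.round(t-xy,1); xy=xy+q
        out.append('[%.4f,%.4f,0,0,0,0,0.02]'%(q[1]/1e3,q[0]/1e3))
    if commit: json.dump({'xy':xy.tolist(),'psi':psi},open('st.json','w'))
    for i in range(0,len(out),8): print("'["+','.join(out[i:i+8])+"]'")
if __name__=='__main__': rows([float(x) for x in sys.argv[1:]])
E
python3 pl.py 8 10 10 10 10 10 10 10
```

```text
'[[0.0057,-0.0070,0,0,0,0,0.02],[0.0056,-0.0100,0,0,0,0,0.02],[0.0037,-0.0107,0,0,0,0,0.02],[0.0017,-0.0112,0,0,0,0,0.02],[-0.0002,-0.0114,0,0,0,0,0.02],[-0.0021,-0.0112,0,0,0,0,0.02],[-0.0041,-0.0106,0,0,0,0,0.02],[-0.0059,-0.0097,0,0,0,0,0.02]]'
```

```bash

python3 -m handwheel '[[0.0057,-0.0070,0,0,0,0,0.02],[0.0056,-0.0100,0,0,0,0,0.02],[0.0037,-0.0107,0,0,0,0,0.02]]'
python3 -m handwheel '[[0.0017,-0.0112,0,0,0,0,0.02],[-0.0002,-0.0114,0,0,0,0,0.02],[-0.0021,-0.0112,0,0,0,0,0.02],[-0.0041,-0.0106,0,0,0,0,0.02],[-0.0059,-0.0097,0,0,0,0,0.02]]'
python3 - <<'E'
from b import *
print(goto([0,0,199])[2]); print(snap('w4')); print(goto([0,0,199])[2],r.sense()['ft_force'])
E
```

```text
time: 4.85
tool_pos: [625.2, 186.6, 234.4]
tcp_rot: [-170.2, -0.1, 94.3]
ft_force: [0.8, -0.0, 5.7]
finger_gap: 30.9
grip_force: 39.8
time: 5.27
tool_pos: [572.0, 172.5, 243.9]
tcp_rot: [-170.2, -0.1, 94.4]
ft_force: [1.0, 1.8, 7.4]
finger_gap: 30.9
grip_force: 39.9
[-36.92309551  57.06607172 205.58853175]
({'tab': ((array([-67.6,  -4.5, 118. ]), 'r 67.7 ang -176.2'), 796, [256, 332, 19, 67]), 'bunch': ((array([38.4, 41.7, 70. ]), 'r 56.7 ang 47.4'), 8505)}, array([ 5.72000363e+02,  1.72541859e+02,  2.43921416e+02, -1.70205811e+02,
       -1.14803633e-01,  9.43879618e+01,  5.26670000e+00]))
[-38.09696131  55.99637431 205.61415027] [-1.32933292  4.69456394  5.73429241]
```

```bash
cat > sim.py <<'E'
import json,os,numpy as np
from pl import rows
P0=dict(I=.015,fd=.027,fv=.001,k=.02,fc=.002,G=.019,ph=209.6)
DT=1/240
def step(th,w,wc,P):
    g=-P['G']*np.sin(th+np.radians(P['ph'])); d=wc-w; c=P['k']*d+P['fc']*np.clip(d/.02,-1,1)
    T=g+c-P['fv']*w
    if abs(w)<1e-3 and abs(T)<P['fd']: return th,0.
    a=(T-P['fd']*np.sign(w if abs(w)>1e-3 else T))/P['I']; w2=w+a*DT
    if w*w2<0: w2=0.
    return th+w2*DT,w2
def run(hist,P,th=np.radians(-161.4),w=0.):
    tr=[]
    for dt,dp in hist:
        n=round(dt/DT)
        for _ in range(n): th,w=step(th,w,np.radians(dp)/dt,P)
        tr.append((th,w))
    return tr
H=lambda: json.load(open('hist.json')) if os.path.exists('hist.json') else []
def plan(n,P,target=2.02,K=1.2,cap=5.2,off=(0,0),commit=True):
    h=H(); tr=run(h,P); th,w=tr[-1] if tr else (np.radians(-161.4),0.); dps=[];log=[]
    for _ in range(n):
        thm=th+w/24
        wc=w+(P['fd']-P['fc']+P['fv']*target+P['G']*np.sin(thm+np.radians(P['ph'])))/P['k']+(target-w)*(1+K) 
        wc=np.clip(wc,0,cap); d=round(np.degrees(wc)/12,1); dps.append(d)
        for _ in range(20): th,w=step(th,w,np.radians(d*12),P)
        log.append(round(w,2))
    rows(dps,commit,off); print(dps); print('w',log,'end deg',np.degrees(th))
    if commit: json.dump(h+[[1/12,d] for d in dps],open('hist.json','w'))
def hold(dt=.05): h=H(); json.dump(h+[[dt,0]],open('hist.json','w'))
E
python3 -c "
from sim import *
plan(16,P0)"
```

```text
'[[-0.0209,-0.0186,0,0,0,0,0.02],[-0.0268,-0.0081,0,0,0,0,0.02],[-0.0277,0.0039,0,0,0,0,0.02],[-0.0236,0.0152,0,0,0,0,0.02],[-0.0150,0.0236,0,0,0,0,0.02],[-0.0037,0.0272,0,0,0,0,0.02],[0.0073,0.0255,0,0,0,0,0.02],[0.0164,0.0201,0,0,0,0,0.02]]'
'[[0.0223,0.0119,0,0,0,0,0.02],[0.0247,0.0026,0,0,0,0,0.02],[0.0233,-0.0066,0,0,0,0,0.02],[0.0188,-0.0141,0,0,0,0,0.02],[0.0124,-0.0193,0,0,0,0,0.02],[0.0049,-0.0217,0,0,0,0,0.02],[-0.0024,-0.0213,0,0,0,0,0.02],[-0.0088,-0.0186,0,0,0,0,0.02]]'
[np.float64(24.8), np.float64(24.8), np.float64(24.8), np.float64(24.8), np.float64(24.8), np.float64(24.3), np.float64(23.5), np.float64(22.9), np.float64(22.4), np.float64(21.9), np.float64(21.4), np.float64(20.8), np.float64(20.3), np.float64(19.6), np.float64(18.9), np.float64(18.2)]
w [np.float64(0.34), np.float64(0.64), np.float64(0.9), np.float64(1.14), np.float64(1.34), np.float64(1.5), np.float64(1.62), np.float64(1.72), np.float64(1.79), np.float64(1.84), np.float64(1.89), np.float64(1.92), np.float64(1.94), np.float64(1.96), np.float64(1.97), np.float64(1.98)] end deg -48.8746473658443
```

```bash

python3 -m handwheel '[[-0.0209,-0.0186,0,0,0,0,0.02],[-0.0268,-0.0081,0,0,0,0,0.02],[-0.0277,0.0039,0,0,0,0,0.02],[-0.0236,0.0152,0,0,0,0,0.02],[-0.0150,0.0236,0,0,0,0,0.02],[-0.0037,0.0272,0,0,0,0,0.02],[0.0073,0.0255,0,0,0,0,0.02],[0.0164,0.0201,0,0,0,0,0.02]]'
python3 -m handwheel '[[0.0223,0.0119,0,0,0,0,0.02],[0.0247,0.0026,0,0,0,0,0.02],[0.0233,-0.0066,0,0,0,0,0.02],[0.0188,-0.0141,0,0,0,0,0.02],[0.0124,-0.0193,0,0,0,0,0.02],[0.0049,-0.0217,0,0,0,0,0.02],[-0.0024,-0.0213,0,0,0,0,0.02],[-0.0088,-0.0186,0,0,0,0,0.02]]'
python3 - <<'E'
from b import *; import sim,pl
print(snap('w5')); sim.hold(); print(pl.load(), np.degrees(sim.run(sim.H(),sim.P0)[-2:]))
E
```

```text
time: 5.98
tool_pos: [667.0, 85.6, 228.2]
tcp_rot: [-170.0, -0.2, 94.3]
ft_force: [-18.2, 12.3, 16.0]
finger_gap: 30.8
grip_force: 43.7
time: 6.65
tool_pos: [573.5, 174.1, 243.6]
tcp_rot: [-170.3, -0.1, 94.4]
ft_force: [4.1, -2.1, 8.0]
finger_gap: 30.6
grip_force: 43.0
({'tab': ((array([-65.8,  -5.9, 118. ]), 'r 66.1 ang -174.9'), 663, [259, 340, 16, 57]), 'bunch': ((array([-58.5,  36.1,  70. ]), 'r 68.7 ang 148.3'), 2842)}, array([ 5.73469065e+02,  1.74099001e+02,  2.43643042e+02, -1.70250822e+02,
       -5.56895306e-02,  9.44228732e+01,  6.65000000e+00]))
{'xy': [-36.60651058667423, 53.90441365603063], 'psi': 484.2} [[-48.87464737 113.693746  ]
 [-43.57687007  99.6083573 ]]
```

View pics/w5.png

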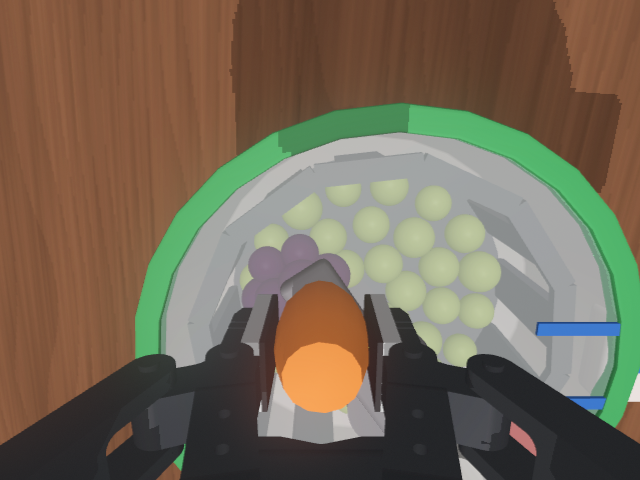

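```bash
sed -i "s/        n,l,st,ce=cv2.connected/        m[255:480,235:405]=0\n        n,l,st,ce=cv2.connected/; s/st\[i,4\]>150/st[i,4]>100/" b.py
python3 - <<'E'
from b import *
s=np.array([5.73469065e+02,1.74099001e+02,2.43643042e+02,-170.25,-.0557,94.4228]); p=cv2.imread('pics/w5.png')
print(look(p,s)); 
for uv in((520,437),(512,420),(532,455)): print(pol(wcast(uv,s[:3],s[3:],118)))
print(pol(wcast((292,278),s[:3],s[3:],70)), pol(wcast((577,329),s[:3],s[3:],127)))
E
```

```text
{'tab': ((array([ 83.6, -53.2, 118. ]), 'r 99.1 ang -32.5'), 383, [510, 423, 26, 32]), 'bunch': ((array([-53.8,  49.5,  70. ]), 'r 73.1 ang 137.4'), 618)}
(array([ 82.2, -52.5, 118. ]), 'r 97.5 ang -32.6')
(array([ 76. , -40.7, 118. ]), 'r 86.2 ang -28.1')
(array([ 91. , -65.4, 118. ]), 'r 112.1 ang -35.7')
(array([-53.8,  29.4,  70. ]), 'r 61.3 ang 151.4') (array([ 98.4,  22.5, 127. ]), 'r 100.9 ang 12.9')
```

```bash
cat > fit.py <<'E'
from sim import *
from scipy.optimize import least_squares
def fit():
    obs=json.load(open('obs.json')); h=H(); K=['I','fd','G','k']; sg=[.12,.15,.12,.05]
    def f(x):
        P=dict(P0,**{k:P0[k]*np.exp(v) for k,v in zip(K,x)}); tr=run(h,P)
        return np.r_[[(np.degrees(tr[i][0])-th)/s for i,th,s in obs],x/np.array(sg)]
    q=least_squares(f,np.zeros(4),diff_step=.01); P=dict(P0,**{k:P0[k]*np.exp(v) for k,v in zip(K,q.x)})
    tr=run(h,P); print({k:round(P[k],4) for k in K},'now deg %.1f w %.2f'%(np.degrees(tr[-1][0]),tr[-1][1]),'res',[round(np.degrees(tr[i][0])-th,1) for i,th,s in obs]); return P
def ob(i,th,s=3):
    o=json.load(open('obs.json')) if os.path.exists('obs.json') else []
    o.append([i,th,s]); json.dump(o,open('obs.json','w'))
E
python3 - <<'E'
from fit import *
ob(15,-33,4); P=fit(); plan(8,P,off=(-.8,.8)); print(len(H()))
E
```

```text
{'I': np.float64(0.014), 'fd': np.float64(0.0247), 'G': np.float64(0.0183), 'k': np.float64(0.0206)} now deg -28.1 w 2.00 res [np.float64(-1.2)]
'[[-0.0105,-0.0135,0,0,0,0,0.02],[-0.0135,-0.0090,0,0,0,0,0.02],[-0.0145,-0.0052,0,0,0,0,0.02],[-0.0147,-0.0017,0,0,0,0,0.02],[-0.0140,0.0016,0,0,0,0,0.02],[-0.0129,0.0043,0,0,0,0,0.02],[-0.0114,0.0066,0,0,0,0,0.02],[-0.0096,0.0086,0,0,0,0,0.02]]'
[np.float64(15.0), np.float64(14.3), np.float64(13.6), np.float64(13.0), np.float64(12.4), np.float64(12.0), np.float64(11.6), np.float64(11.3)]
w [np.float64(2.01), np.float64(2.01), np.float64(2.01), np.float64(2.01), np.float64(2.01), np.float64(2.02), np.float64(2.02), np.float64(2.02)] end deg 48.702381703815696
25
```

```bash

python3 -m handwheel '[[-0.0105,-0.0135,0,0,0,0,0.02],[-0.0135,-0.0090,0,0,0,0,0.02],[-0.0145,-0.0052,0,0,0,0,0.02],[-0.0147,-0.0017,0,0,0,0,0.02],[-0.0140,0.0016,0,0,0,0,0.02],[-0.0129,0.0043,0,0,0,0,0.02],[-0.0114,0.0066,0,0,0,0,0.02],[-0.0096,0.0086,0,0,0,0,0.02]]' | sed -n '1,4p'
python3 - <<'E'
from b import *; import sim,pl
print(snap('w6')); sim.hold(); print(pl.load())
E
```

```text
time: 7.37
tool_pos: [574.4, 70.7, 244.8]
tcp_rot: [-170.3, -0.0, 94.3]
ft_force: [4.6, 4.2, 7.1]
({'tab': ((array([ 81.9,  54.5, 118. ]), 'r 98.4 ang 33.6'), 6110, [539, 0, 101, 105]), 'bunch': ((array([-40.4, -31.9,  70. ]), 'r 51.4 ang -141.7'), 4272)}, array([ 5.74396477e+02,  7.06884677e+01,  2.44805719e+02, -1.70252807e+02,
       -2.93702438e-02,  9.43044107e+01,  7.36670000e+00]))
{'xy': [-44.906510586674244, -47.195586343969374], 'psi': 587.4}
```

```bash
python3 - <<'E'
from fit import *
json.dump([[15,-36,5],[24,34,2]],open('obs.json','w')); P=fit(); plan(8,P,off=(-.8,.8)); print(len(H()))
E
```

```text
{'I': np.float64(0.014), 'fd': np.float64(0.0269), 'G': np.float64(0.0185), 'k': np.float64(0.0203)} now deg 39.3 w 1.65 res [np.float64(-5.1), np.float64(0.4)]
'[[-0.0092,0.0128,0,0,0,0,0.02],[-0.0057,0.0140,0,0,0,0,0.02],[-0.0022,0.0143,0,0,0,0,0.02],[0.0009,0.0142,0,0,0,0,0.02],[0.0039,0.0137,0,0,0,0,0.02],[0.0069,0.0125,0,0,0,0,0.02],[0.0096,0.0109,0,0,0,0,0.02],[0.0122,0.0087,0,0,0,0,0.02]]'
[np.float64(13.9), np.float64(13.3), np.float64(12.8), np.float64(12.5), np.float64(12.5), np.float64(12.6), np.float64(12.8), np.float64(13.2)]
w [np.float64(1.74), np.float64(1.81), np.float64(1.87), np.float64(1.9), np.float64(1.93), np.float64(1.96), np.float64(1.97), np.float64(1.98)] end deg 111.02514431853045
34
```

```bash

python3 -m handwheel '[[-0.0092,0.0128,0,0,0,0,0.02],[-0.0057,0.0140,0,0,0,0,0.02],[-0.0022,0.0143,0,0,0,0,0.02],[0.0009,0.0142,0,0,0,0,0.02],[0.0039,0.0137,0,0,0,0,0.02],[0.0069,0.0125,0,0,0,0,0.02],[0.0096,0.0109,0,0,0,0,0.02],[0.0122,0.0087,0,0,0,0,0.02]]' | sed -n '1,4p'
python3 - <<'E'
from b import *; import sim,pl
print(snap('w7')[0]); sim.hold(); print(pl.load())
E
```

```text
time: 8.08
tool_pos: [672.0, 96.0, 227.3]
tcp_rot: [-170.1, -0.1, 94.3]
ft_force: [-7.4, 2.8, 11.5]
{'tab': ((array([-26.7,  84.7, 118. ]), 'r 88.8 ang 107.5'), 3395, [88, 0, 88, 53]), 'bunch': ((array([ 41. , -24.1,  70. ]), 'r 47.6 ang -30.4'), 3035)}
{'xy': [56.19348941332575, -30.79558634396938], 'psi': 690.9999999999999}
```

```bash
python3 - <<'E'
from fit import *
ob(33,106.5,2); P=fit(); plan(8,P,off=(-.8,.8)); print(len(H()))
E
```

```text
{'I': np.float64(0.0137), 'fd': np.float64(0.0284), 'G': np.float64(0.0176), 'k': np.float64(0.0205)} now deg 112.2 w 1.70 res [np.float64(-4.4), np.float64(-0.4), np.float64(0.5)]
'[[0.0167,0.0065,0,0,0,0,0.02],[0.0180,0.0016,0,0,0,0,0.02],[0.0179,-0.0034,0,0,0,0,0.02],[0.0167,-0.0085,0,0,0,0,0.02],[0.0138,-0.0132,0,0,0,0,0.02],[0.0096,-0.0173,0,0,0,0,0.02],[0.0040,-0.0200,0,0,0,0,0.02],[-0.0025,-0.0208,0,0,0,0,0.02]]'
[np.float64(15.8), np.float64(15.9), np.float64(16.1), np.float64(16.5), np.float64(16.9), np.float64(17.4), np.float64(18.0), np.float64(18.5)]
w [np.float64(1.78), np.float64(1.85), np.float64(1.89), np.float64(1.93), np.float64(1.95), np.float64(1.97), np.float64(1.98), np.float64(1.99)] end deg 184.7892031393162
43
```

```bash

python3 -m handwheel '[[0.0167,0.0065,0,0,0,0,0.02],[0.0180,0.0016,0,0,0,0,0.02],[0.0179,-0.0034,0,0,0,0,0.02],[0.0167,-0.0085,0,0,0,0,0.02],[0.0138,-0.0132,0,0,0,0,0.02],[0.0096,-0.0173,0,0,0,0,0.02],[0.0040,-0.0200,0,0,0,0,0.02],[-0.0025,-0.0208,0,0,0,0,0.02]]' | sed -n '1,4p'
python3 - <<'E'
from b import *; import sim,pl
print(snap('w8')[0]); sim.hold(); print(pl.load())
E
```

```text
time: 8.8
tool_pos: [590.8, 184.1, 240.4]
tcp_rot: [-170.3, 0.0, 94.4]
ft_force: [5.0, -7.8, 7.6]
{'bunch': ((array([54.5, 34.7, 70. ]), 'r 64.6 ang 32.5'), 5581)}
{'xy': [-18.90651058667425, 63.40441365603061], 'psi': 826.0999999999998}
```

```bash
python3 - <<'E'
from fit import *
ob(42,183.5,4); P=fit(); plan(16,P,target=2.06,off=(-.8,.8)); print(len(H()))
E
```

```text
{'I': np.float64(0.0137), 'fd': np.float64(0.0286), 'G': np.float64(0.0175), 'k': np.float64(0.0205)} now deg 189.5 w 1.69 res [np.float64(-4.2), np.float64(-0.3), np.float64(0.3), np.float64(0.8)]
'[[-0.0109,-0.0216,0,0,0,0,0.02],[-0.0179,-0.0161,0,0,0,0,0.02],[-0.0225,-0.0084,0,0,0,0,0.02],[-0.0240,0.0002,0,0,0,0,0.02],[-0.0221,0.0089,0,0,0,0,0.02],[-0.0175,0.0161,0,0,0,0,0.02],[-0.0104,0.0213,0,0,0,0,0.02],[-0.0023,0.0233,0,0,0,0,0.02]]'
'[[0.0060,0.0222,0,0,0,0,0.02],[0.0130,0.0184,0,0,0,0,0.02],[0.0179,0.0127,0,0,0,0,0.02],[0.0205,0.0059,0,0,0,0,0.02],[0.0206,-0.0009,0,0,0,0,0.02],[0.0186,-0.0069,0,0,0,0,0.02],[0.0151,-0.0115,0,0,0,0,0.02],[0.0108,-0.0148,0,0,0,0,0.02]]'
[np.float64(21.4), np.float64(21.3), np.float64(21.2), np.float64(21.2), np.float64(21.1), np.float64(21.0), np.float64(20.9), np.float64(20.7), np.float64(20.3), np.float64(19.9), np.float64(19.4), np.float64(18.8), np.float64(18.2), np.float64(17.5), np.float64(16.8), np.float64(16.1)]
w [np.float64(1.79), np.float64(1.86), np.float64(1.91), np.float64(1.95), np.float64(1.98), np.float64(2.0), np.float64(2.02), np.float64(2.03), np.float64(2.04), np.float64(2.04), np.float64(2.05), np.float64(2.05), np.float64(2.05), np.float64(2.05), np.float64(2.05), np.float64(2.05)] end deg 341.1633031196198
60
```

```bash

python3 -m handwheel '[[-0.0109,-0.0216,0,0,0,0,0.02],[-0.0179,-0.0161,0,0,0,0,0.02],[-0.0225,-0.0084,0,0,0,0,0.02],[-0.0240,0.0002,0,0,0,0,0.02],[-0.0221,0.0089,0,0,0,0,0.02],[-0.0175,0.0161,0,0,0,0,0.02],[-0.0104,0.0213,0,0,0,0,0.02],[-0.0023,0.0233,0,0,0,0,0.02]]' | sed -n '1,4p'
python3 -m handwheel '[[0.0060,0.0222,0,0,0,0,0.02],[0.0130,0.0184,0,0,0,0,0.02],[0.0179,0.0127,0,0,0,0,0.02],[0.0205,0.0059,0,0,0,0,0.02],[0.0206,-0.0009,0,0,0,0,0.02],[0.0186,-0.0069,0,0,0,0,0.02],[0.0151,-0.0115,0,0,0,0,0.02],[0.0108,-0.0148,0,0,0,0,0.02]]' | sed -n '1,4p'
python3 - <<'E'
from b import *; import sim,pl
print(snap('w9')[0]); sim.hold(); print(pl.load())
E
```

```text
time: 9.52
tool_pos: [624.7, 57.9, 236.1]
tcp_rot: [-170.2, -0.2, 94.3]
ft_force: [-1.7, 16.3, 10.0]
time: 10.18
tool_pos: [639.1, 182.5, 232.0]
tcp_rot: [-170.2, 0.1, 94.3]
ft_force: [-2.0, -7.6, 9.5]
{'bunch': ((array([-57. ,   0.2,  70. ]), 'r 57.0 ang 179.8'), 4712)}
{'xy': [29.893489413325756, 58.30441365603062], 'psi': 1141.8999999999999}
```

```bash
python3 - <<'E'
from fit import *
ob(59,335,6); P=fit(); plan(8,P,target=2.06,off=(-.8,.8)); print(len(H()))
E
```

```text
{'I': np.float64(0.0131), 'fd': np.float64(0.0291), 'G': np.float64(0.0178), 'k': np.float64(0.0205)} now deg 343.6 w 1.75 res [np.float64(-3.3), np.float64(-0.2), np.float64(-0.1), np.float64(-0.0), np.float64(3.2)]
'[[0.0065,-0.0184,0,0,0,0,0.02],[0.0009,-0.0182,0,0,0,0,0.02],[-0.0038,-0.0168,0,0,0,0,0.02],[-0.0076,-0.0145,0,0,0,0,0.02],[-0.0104,-0.0117,0,0,0,0,0.02],[-0.0124,-0.0086,0,0,0,0,0.02],[-0.0136,-0.0054,0,0,0,0,0.02],[-0.0143,-0.0022,0,0,0,0,0.02]]'
[np.float64(17.2), np.float64(16.1), np.float64(15.2), np.float64(14.4), np.float64(13.8), np.float64(13.3), np.float64(12.9), np.float64(12.7)]
w [np.float64(1.83), np.float64(1.9), np.float64(1.94), np.float64(1.97), np.float64(2.0), np.float64(2.01), np.float64(2.03), np.float64(2.03)] end deg 417.9250853324686
69
```

```bash

python3 -m handwheel '[[0.0065,-0.0184,0,0,0,0,0.02],[0.0009,-0.0182,0,0,0,0,0.02],[-0.0038,-0.0168,0,0,0,0,0.02],[-0.0076,-0.0145,0,0,0,0,0.02],[-0.0104,-0.0117,0,0,0,0,0.02],[-0.0124,-0.0086,0,0,0,0,0.02],[-0.0136,-0.0054,0,0,0,0,0.02],[-0.0143,-0.0022,0,0,0,0,0.02]]' | sed -n '1,4p'
python3 - <<'E'
from b import *; import sim,pl
print(snap('w10')[0]); sim.hold(); print(pl.load())
E
```

```text
time: 10.9
tool_pos: [549.0, 120.1, 248.7]
tcp_rot: [-170.2, -0.0, 94.3]
ft_force: [4.5, 0.6, 6.1]
{'tab': ((array([ 30.2,  93.9, 118. ]), 'r 98.7 ang 72.2'), 6019, [478, 30, 97, 98]), 'bunch': ((array([ 11.3, -71.6,  70. ]), 'r 72.5 ang -81.0'), 354)}
{'xy': [-65.90651058667424, 3.6044136560306264], 'psi': 1257.5}
```

```bash
sed -i "s/K=\['I','fd','G','k'\]; sg=\[.12,.15,.12,.05\]/K=['I','fd','G','k','ph']; sg=[.12,.15,.12,.05,.03]/; s/np.zeros(4)/np.zeros(5)/" fit.py
python3 - <<'E'
from fit import *
json.dump([[15,-36,5],[24,34,2],[33,106.5,2],[42,183.5,4],[68,432.2,2]],open('obs.json','w'))
P=fit(); print(np.round([w for t,w in run(H(),P)],2)[-30:]); plan(8,P,target=2.05,off=(-.8,.8)); print(len(H()))
E
```

```text
{'I': np.float64(0.0144), 'fd': np.float64(0.0276), 'G': np.float64(0.0172), 'k': np.float64(0.0204), 'ph': np.float64(206.6252)} now deg 437.7 w 1.94 res [np.float64(-4.8), np.float64(-0.6), np.float64(0.5), np.float64(2.5), np.float64(-0.3)]
[2.01 2.02 2.03 1.76 1.85 1.92 1.97 2.   2.03 2.05 2.07 2.08 2.09 2.1
 2.1  2.11 2.11 2.11 2.12 2.12 1.88 1.96 2.02 2.06 2.09 2.11 2.13 2.13
 2.13 1.94]
'[[-0.0148,0.0010,0,0,0,0,0.02],[-0.0143,0.0045,0,0,0,0,0.02],[-0.0131,0.0077,0,0,0,0,0.02],[-0.0113,0.0109,0,0,0,0,0.02],[-0.0085,0.0138,0,0,0,0,0.02],[-0.0050,0.0160,0,0,0,0,0.02],[-0.0007,0.0175,0,0,0,0,0.02],[0.0043,0.0177,0,0,0,0,0.02]]'
[np.float64(13.1), np.float64(13.2), np.float64(13.4), np.float64(13.8), np.float64(14.3), np.float64(14.8), np.float64(15.4), np.float64(16.1)]
w [np.float64(1.97), np.float64(1.99), np.float64(2.0), np.float64(2.01), np.float64(2.02), np.float64(2.03), np.float64(2.03), np.float64(2.04)] end deg 514.3676754129007
78
```

```bash

python3 -m handwheel '[[-0.0148,0.0010,0,0,0,0,0.02],[-0.0143,0.0045,0,0,0,0,0.02],[-0.0131,0.0077,0,0,0,0,0.02],[-0.0113,0.0109,0,0,0,0,0.02],[-0.0085,0.0138,0,0,0,0,0.02],[-0.0050,0.0160,0,0,0,0,0.02],[-0.0007,0.0175,0,0,0,0,0.02],[0.0043,0.0177,0,0,0,0,0.02]]' | sed -n '1,4p'
python3 - <<'E'
from b import *; import sim,pl
print(snap('w11')[0]); sim.hold(); print(pl.load())
E
```

```text
time: 11.62
tool_pos: [642.4, 64.2, 232.9]
tcp_rot: [-170.2, -0.1, 94.3]
ft_force: [-4.3, 9.2, 10.8]
{'tab': ((array([-88.9,  39.1, 118. ]), 'r 97.1 ang 156.2'), 6309, [23, 11, 98, 99]), 'bunch': ((array([55.1,  0.2, 70. ]), 'r 55.1 ang 0.2'), 9414)}
{'xy': [23.193489413325757, -59.795586343969376], 'psi': 1371.6}
```

```bash
sed -i "s/ph=209.6/ph=205/" sim.py; sed -i "s/.05,.03\]/.05,.01]/" fit.py
python3 - <<'E'
from fit import *
ob(77,516.2,2)
P=fit(); plan(16,P,target=2.05,off=(-.8,.8)); print(len(H()))
E
```

```text
{'I': np.float64(0.0143), 'fd': np.float64(0.0275), 'G': np.float64(0.0175), 'k': np.float64(0.0204), 'ph': np.float64(204.7426)} now deg 521.1 w 1.80 res [np.float64(-4.4), np.float64(-0.8), np.float64(0.3), np.float64(3.1), np.float64(0.5), np.float64(-0.6)]
'[[0.0106,0.0179,0,0,0,0,0.02],[0.0160,0.0138,0,0,0,0,0.02],[0.0200,0.0080,0,0,0,0,0.02],[0.0218,0.0010,0,0,0,0,0.02],[0.0214,-0.0064,0,0,0,0,0.02],[0.0182,-0.0135,0,0,0,0,0.02],[0.0125,-0.0191,0,0,0,0,0.02],[0.0052,-0.0225,0,0,0,0,0.02]]'
'[[-0.0030,-0.0229,0,0,0,0,0.02],[-0.0107,-0.0204,0,0,0,0,0.02],[-0.0171,-0.0154,0,0,0,0,0.02],[-0.0211,-0.0083,0,0,0,0,0.02],[-0.0223,-0.0008,0,0,0,0,0.02],[-0.0207,0.0066,0,0,0,0,0.02],[-0.0170,0.0126,0,0,0,0,0.02],[-0.0118,0.0168,0,0,0,0,0.02]]'
[np.float64(18.4), np.float64(18.6), np.float64(19.0), np.float64(19.3), np.float64(19.7), np.float64(20.0), np.float64(20.2), np.float64(20.4), np.float64(20.4), np.float64(20.4), np.float64(20.3), np.float64(20.0), np.float64(19.7), np.float64(19.2), np.float64(18.7), np.float64(18.1)]
w [np.float64(1.87), np.float64(1.91), np.float64(1.95), np.float64(1.97), np.float64(1.99), np.float64(2.01), np.float64(2.02), np.float64(2.03), np.float64(2.03), np.float64(2.04), np.float64(2.04), np.float64(2.04), np.float64(2.05), np.float64(2.05), np.float64(2.05), np.float64(2.05)] end deg 673.7066178503915
95
```

```bash

python3 -m handwheel '[[0.0106,0.0179,0,0,0,0,0.02],[0.0160,0.0138,0,0,0,0,0.02],[0.0200,0.0080,0,0,0,0,0.02],[0.0218,0.0010,0,0,0,0,0.02],[0.0214,-0.0064,0,0,0,0,0.02],[0.0182,-0.0135,0,0,0,0,0.02],[0.0125,-0.0191,0,0,0,0,0.02],[0.0052,-0.0225,0,0,0,0,0.02]]' | sed -n '1,4p'
python3 -m handwheel '[[-0.0030,-0.0229,0,0,0,0,0.02],[-0.0107,-0.0204,0,0,0,0,0.02],[-0.0171,-0.0154,0,0,0,0,0.02],[-0.0211,-0.0083,0,0,0,0,0.02],[-0.0223,-0.0008,0,0,0,0,0.02],[-0.0207,0.0066,0,0,0,0,0.02],[-0.0170,0.0126,0,0,0,0,0.02],[-0.0118,0.0168,0,0,0,0,0.02]]' | sed -n '1,4p'
python3 - <<'E'
from b import *; import sim,pl
print(snap('w12')[0]); sim.hold(); print(pl.load())
E
```

```text
time: 12.33
tool_pos: [611.6, 188.2, 236.7]
tcp_rot: [-170.2, 0.1, 94.3]
ft_force: [2.9, -11.2, 8.8]
time: 13.0
tool_pos: [590.5, 61.3, 242.1]
tcp_rot: [-170.3, -0.1, 94.3]
ft_force: [5.7, 13.0, 6.0]
{'tab': ((array([ 67.8, -67.9, 118. ]), 'r 95.9 ang -45.1'), 4131, [456, 239, 89, 84]), 'bunch': ((array([-49.7,  26.3,  70. ]), 'r 56.2 ang 152.1'), 9385)}
{'xy': [-29.40651058667424, -57.795586343969376], 'psi': 1684.0000000000002}
```

```bash

python3 - <<'E'
from fit import *
ob(94,674.5,2)
P=fit(); plan(16,P,target=2.05,off=(-.8,.8)); print(len(H()))
E
```

```text
{'I': np.float64(0.0143), 'fd': np.float64(0.0275), 'G': np.float64(0.0174), 'k': np.float64(0.0204), 'ph': np.float64(204.5926)} now deg 679.5 w 1.79 res [np.float64(-4.4), np.float64(-0.8), np.float64(0.2), np.float64(3.0), np.float64(0.7), np.float64(-0.4), np.float64(-0.4)]
'[[-0.0061,0.0202,0,0,0,0,0.02],[0.0005,0.0200,0,0,0,0,0.02],[0.0060,0.0178,0,0,0,0,0.02],[0.0102,0.0147,0,0,0,0,0.02],[0.0131,0.0110,0,0,0,0,0.02],[0.0146,0.0069,0,0,0,0,0.02],[0.0153,0.0030,0,0,0,0,0.02],[0.0149,-0.0005,0,0,0,0,0.02]]'
'[[0.0139,-0.0038,0,0,0,0,0.02],[0.0126,-0.0066,0,0,0,0,0.02],[0.0107,-0.0090,0,0,0,0,0.02],[0.0084,-0.0109,0,0,0,0,0.02],[0.0060,-0.0126,0,0,0,0,0.02],[0.0032,-0.0139,0,0,0,0,0.02],[0.0001,-0.0145,0,0,0,0,0.02],[-0.0032,-0.0146,0,0,0,0,0.02]]'
[np.float64(18.6), np.float64(17.6), np.float64(16.6), np.float64(15.8), np.float64(15.0), np.float64(14.3), np.float64(13.7), np.float64(13.1), np.float64(12.7), np.float64(12.5), np.float64(12.3), np.float64(12.2), np.float64(12.3), np.float64(12.5), np.float64(12.8), np.float64(13.2)]
w [np.float64(1.85), np.float64(1.9), np.float64(1.94), np.float64(1.97), np.float64(1.99), np.float64(2.0), np.float64(2.02), np.float64(2.02), np.float64(2.03), np.float64(2.03), np.float64(2.04), np.float64(2.04), np.float64(2.04), np.float64(2.04), np.float64(2.05), np.float64(2.05)] end deg 831.7952959101733
112
```

```bash

python3 -m handwheel '[[-0.0061,0.0202,0,0,0,0,0.02],[0.0005,0.0200,0,0,0,0,0.02],[0.0060,0.0178,0,0,0,0,0.02],[0.0102,0.0147,0,0,0,0,0.02],[0.0131,0.0110,0,0,0,0,0.02],[0.0146,0.0069,0,0,0,0,0.02],[0.0153,0.0030,0,0,0,0,0.02],[0.0149,-0.0005,0,0,0,0,0.02]]' | sed -n '1,4p'
python3 -m handwheel '[[0.0139,-0.0038,0,0,0,0,0.02],[0.0126,-0.0066,0,0,0,0,0.02],[0.0107,-0.0090,0,0,0,0,0.02],[0.0084,-0.0109,0,0,0,0,0.02],[0.0060,-0.0126,0,0,0,0,0.02],[0.0032,-0.0139,0,0,0,0,0.02],[0.0001,-0.0145,0,0,0,0,0.02],[-0.0032,-0.0146,0,0,0,0,0.02]]' | sed -n '1,4p'
python3 - <<'E'
from b import *; import sim,pl
print(snap('w13')[0]); sim.hold(); print(pl.load())
from fit import *
P=fit(); plan(16,P,target=2.05,off=(-.8,.8)); print(len(H()))
E
```

```text
time: 13.72
tool_pos: [675.8, 137.9, 226.1]
tcp_rot: [-170.1, -0.0, 94.3]
ft_force: [-8.9, -4.0, 11.4]
time: 14.38
tool_pos: [587.7, 182.6, 241.0]
tcp_rot: [-170.3, -0.0, 94.3]
ft_force: [3.5, -4.2, 8.1]
{'tab': ((array([-32.1,  93.8, 118. ]), 'r 99.1 ang 108.9'), 4492, [257, 163, 81, 85]), 'bunch': ((array([ 54.6, -11.4,  70. ]), 'r 55.8 ang -11.8'), 338)}
{'xy': [-22.20651058667425, 62.40441365603061], 'psi': 1909.1999999999998}
{'I': np.float64(0.0143), 'fd': np.float64(0.0275), 'G': np.float64(0.0174), 'k': np.float64(0.0204), 'ph': np.float64(204.5926)} now deg 837.3 w 1.84 res [np.float64(-4.4), np.float64(-0.8), np.float64(0.2), np.float64(3.0), np.float64(0.7), np.float64(-0.4), np.float64(-0.4)]
'[[-0.0078,-0.0154,0,0,0,0,0.02],[-0.0117,-0.0130,0,0,0,0,0.02],[-0.0152,-0.0096,0,0,0,0,0.02],[-0.0177,-0.0051,0,0,0,0,0.02],[-0.0192,0.0001,0,0,0,0,0.02],[-0.0188,0.0059,0,0,0,0,0.02],[-0.0167,0.0118,0,0,0,0,0.02],[-0.0125,0.0169,0,0,0,0,0.02]]'
'[[-0.0066,0.0206,0,0,0,0,0.02],[0.0007,0.0221,0,0,0,0,0.02],[0.0082,0.0210,0,0,0,0,0.02],[0.0150,0.0171,0,0,0,0,0.02],[0.0202,0.0109,0,0,0,0,0.02],[0.0228,0.0033,0,0,0,0,0.02],[0.0224,-0.0049,0,0,0,0,0.02],[0.0193,-0.0121,0,0,0,0,0.02]]'
[np.float64(15.2), np.float64(15.4), np.float64(15.8), np.float64(16.3), np.float64(16.9), np.float64(17.4), np.float64(18.0), np.float64(18.6), np.float64(19.1), np.float64(19.5), np.float64(19.9), np.float64(20.1), np.float64(20.3), np.float64(20.3), np.float64(20.3), np.float64(20.1)]
w [np.float64(1.89), np.float64(1.93), np.float64(1.96), np.float64(1.98), np.float64(2.0), np.float64(2.01), np.float64(2.02), np.float64(2.03), np.float64(2.04), np.float64(2.04), np.float64(2.04), np.float64(2.04), np.float64(2.05), np.float64(2.05), np.float64(2.05), np.float64(2.05)] end deg 990.5906548780356
129
```

```bash

python3 -m handwheel '[[-0.0078,-0.0154,0,0,0,0,0.02],[-0.0117,-0.0130,0,0,0,0,0.02],[-0.0152,-0.0096,0,0,0,0,0.02],[-0.0177,-0.0051,0,0,0,0,0.02],[-0.0192,0.0001,0,0,0,0,0.02],[-0.0188,0.0059,0,0,0,0,0.02],[-0.0167,0.0118,0,0,0,0,0.02],[-0.0125,0.0169,0,0,0,0,0.02]]' | sed -n '1,4p'
python3 -m handwheel '[[-0.0066,0.0206,0,0,0,0,0.02],[0.0007,0.0221,0,0,0,0,0.02],[0.0082,0.0210,0,0,0,0,0.02],[0.0150,0.0171,0,0,0,0,0.02],[0.0202,0.0109,0,0,0,0,0.02],[0.0228,0.0033,0,0,0,0,0.02],[0.0224,-0.0049,0,0,0,0,0.02],[0.0193,-0.0121,0,0,0,0,0.02]]' | sed -n '1,4p'
python3 - <<'E'
from b import *; import sim,pl
print(snap('w14')[0]); sim.hold(); print(pl.load())
from fit import *
ob(111,829.5,2)
P=fit(); tr=run(H(),P); print(np.degrees(tr[-2][0]),tr[-2][1])
E
```

```text
time: 15.1
tool_pos: [589.1, 61.8, 242.3]
tcp_rot: [-170.3, -0.1, 94.3]
ft_force: [7.0, 12.3, 5.7]
time: 15.77
tool_pos: [657.5, 170.3, 228.9]
tcp_rot: [-170.1, 0.1, 94.3]
ft_force: [-8.7, -11.0, 12.5]
{'bunch': ((array([-20.7,  55.3,  70. ]), 'r 59.1 ang 110.6'), 7934)}
{'xy': [47.39348941332575, 44.80441365603062], 'psi': 2202.4000000000005}
{'I': np.float64(0.0141), 'fd': np.float64(0.0276), 'G': np.float64(0.0176), 'k': np.float64(0.0204), 'ph': np.float64(204.2995)} now deg 995.1 w 1.74 res [np.float64(-4.0), np.float64(-0.6), np.float64(0.4), np.float64(3.4), np.float64(0.2), np.float64(-0.9), np.float64(-1.1), np.float64(0.8)]
989.7161479557835 2.0474170098852804
```

```bash
cat > park.py <<'E'
from fit import *
def burst(goal,prof,P,sign=1,commit=True,tail=6,off=(-.8,.8)):
    # prof: row weights; find scale so basket comes to rest at goal
    h=H(); f=lambda c: np.degrees(run(h+[[1/12,c*w] for w in prof]+[[1/12,0]]*tail,P)[-1][0])
    lo,hi=(0,40) if sign>0 else (-40,0)
    for _ in range(30):
        c=(lo+hi)/2
        if f(c)<goal: lo=c
        else: hi=c
    d=[round(c*w,1) for w in prof]+[0]*tail; n=h+[[1/12,x] for x in d]; tr=run(n,P)
    print(d,'end',np.degrees(tr[-1][0]),'w',np.round([w for t,w in tr[len(h):]],2))
    rows(d,commit,off)
    if commit: json.dump(n,open('hist.json','w'))
E
python3 - <<'E'
from park import *
P=fit(); burst(1066,[1,1,1,1,.9,.8,.7,.6,.4,.2],P,tail=6)
E
```

```text
{'I': np.float64(0.0141), 'fd': np.float64(0.0276), 'G': np.float64(0.0176), 'k': np.float64(0.0204), 'ph': np.float64(204.2995)} now deg 995.1 w 1.74 res [np.float64(-4.0), np.float64(-0.6), np.float64(0.4), np.float64(3.4), np.float64(0.2), np.float64(-0.9), np.float64(-1.1), np.float64(0.8)]
[14.1, 14.1, 14.1, 14.1, 12.7, 11.3, 9.9, 8.5, 5.6, 2.8, 0, 0, 0, 0, 0, 0] end 1066.0405332857717 w [1.65 1.57 1.51 1.47 1.41 1.33 1.24 1.14 0.99 0.78 0.53 0.32 0.13 0.
 0.   0.  ]
'[[0.0104,-0.0122,0,0,0,0,0.02],[0.0071,-0.0143,0,0,0,0,0.02],[0.0034,-0.0157,0,0,0,0,0.02],[-0.0005,-0.0160,0,0,0,0,0.02],[-0.0037,-0.0139,0,0,0,0,0.02],[-0.0059,-0.0114,0,0,0,0,0.02],[-0.0069,-0.0089,0,0,0,0,0.02],[-0.0070,-0.0066,0,0,0,0,0.02]]'
'[[-0.0052,-0.0038,0,0,0,0,0.02],[-0.0027,-0.0016,0,0,0,0,0.02],[-0.0000,-0.0000,0,0,0,0,0.02],[-0.0000,-0.0000,0,0,0,0,0.02],[-0.0000,-0.0000,0,0,0,0,0.02],[-0.0000,-0.0000,0,0,0,0,0.02],[-0.0000,-0.0000,0,0,0,0,0.02],[-0.0000,-0.0000,0,0,0,0,0.02]]'
```

```bash

python3 -m handwheel '[[0.0104,-0.0122,0,0,0,0,0.02],[0.0071,-0.0143,0,0,0,0,0.02],[0.0034,-0.0157,0,0,0,0,0.02],[-0.0005,-0.0160,0,0,0,0,0.02],[-0.0037,-0.0139,0,0,0,0,0.02],[-0.0059,-0.0114,0,0,0,0,0.02],[-0.0069,-0.0089,0,0,0,0,0.02],[-0.0070,-0.0066,0,0,0,0,0.02]]' | sed -n '1,4p'
python3 -m handwheel '[[-0.0052,-0.0038,0,0,0,0,0.02],[-0.0027,-0.0016,0,0,0,0,0.02],[0,0,0,0,0,0,0.02],[0,0,0,0,0,0,0.02],[0,0,0,0,0,0,0.02],[0,0,0,0,0,0,0.02],[0,0,0,0,0,0,0.02],[0,0,0,0,0,0,0.02]]' | sed -n '1,4p'
python3 - <<'E'
from b import *; import sim,pl
print(snap('w15')[0]); sim.hold(); print(pl.load())
E
```

```text
time: 16.48
tool_pos: [560.2, 159.4, 246.2]
tcp_rot: [-170.2, -0.0, 94.3]
ft_force: [2.0, 0.9, 7.5]
time: 17.15
tool_pos: [555.8, 151.6, 247.1]
tcp_rot: [-170.2, -0.1, 94.3]
ft_force: [-1.4, 1.3, 9.1]
{'tab': ((array([ 91.1, -24.1, 118. ]), 'r 94.2 ang -14.8'), 3080, [543, 330, 86, 68]), 'bunch': ((array([-55.5,  27.7,  70. ]), 'r 62.0 ang 153.5'), 556)}
{'xy': [-57.006510586674246, 33.80441365603062], 'psi': 2309.6000000000004}
```

View pics/w15.png

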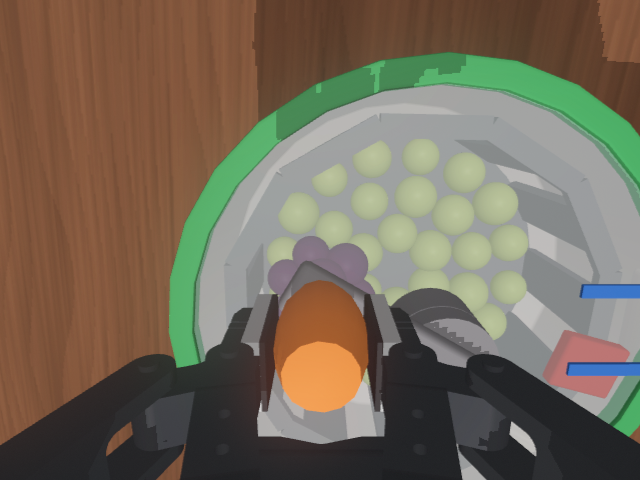

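```bash

python3 - <<'E'
from b import *
S=r.sense(); s=np.r_[S['tool_pos'],S['tcp_rot']]
print(pol(wcast((586.5,364),s[:3],s[3:],118)))
from park import *
ob(len(H())-1,1065,.7); P=fit(); burst(1080,[.6,1,1,.6],P,tail=4)
E
```

```text
(array([ 93.3, -24.9, 118. ]), 'r 96.6 ang -15.0')
{'I': np.float64(0.014), 'fd': np.float64(0.0276), 'G': np.float64(0.0179), 'k': np.float64(0.0204), 'ph': np.float64(204.2278)} now deg 1065.0 w 0.00 res [np.float64(-4.0), np.float64(-0.6), np.float64(0.6), np.float64(3.8), np.float64(0.1), np.float64(-0.8), np.float64(-1.2), np.float64(0.5), np.float64(0.0)]
[11.1, 18.4, 18.4, 11.1, 0, 0, 0, 0] end 1080.0130141744842 w [0.14 0.44 0.7  0.77 0.54 0.35 0.18 0.03]
'[[-0.0115,-0.0053,0,0,0,0,0.02],[-0.0205,-0.0037,0,0,0,0,0.02],[-0.0206,0.0030,0,0,0,0,0.02],[-0.0116,0.0050,0,0,0,0,0.02],[-0.0000,-0.0000,0,0,0,0,0.02],[-0.0000,-0.0000,0,0,0,0,0.02],[-0.0000,-0.0000,0,0,0,0,0.02],[-0.0000,-0.0000,0,0,0,0,0.02]]'
```

```bash

python3 -m handwheel '[[-0.0115,-0.0053,0,0,0,0,0.02],[-0.0205,-0.0037,0,0,0,0,0.02],[-0.0206,0.0030,0,0,0,0,0.02],[-0.0116,0.0050,0,0,0,0,0.02],[0,0,0,0,0,0,0.02],[0,0,0,0,0,0,0.02],[0,0,0,0,0,0,0.02],[0,0,0,0,0,0,0.02]]' | sed -n '1,4p'
python3 -m handwheel '[[0,0,0,0,0,0,0.02],[0,0,0,0,0,0,0.02],[0,0,0,0,0,0,0.02]]' | sed -n '1,4p'
python3 - <<'E'
from b import *; import sim,pl
sim.hold(.25); print(snap('w16')[0]); sim.hold()
E
```

```text
time: 17.87
tool_pos: [560.0, 86.6, 247.1]
tcp_rot: [-170.2, 0.0, 94.3]
ft_force: [0.8, -2.0, 10.7]
time: 18.12
tool_pos: [559.9, 86.8, 247.1]
tcp_rot: [-170.2, 0.0, 94.3]
ft_force: [-0.8, -2.7, 9.4]
{'tab': ((array([ 92.9,  -3. , 118. ]), 'r 92.9 ang -1.9'), 2687, [580, 175, 60, 64]), 'bunch': ((array([-51.6, -12.4,  70. ]), 'r 53.1 ang -166.5'), 7781)}
```

```bash

python3 -m handwheel '[[0,0,0,0,0,0,0.07],[0,0,0,0,0,0,0.07],[0,0,0,0,0,0,0.07],[0,0,0,0,0,0,0.07],[0,0,0,0,0,0,0.07],[0,0,0,0,0,0,0.07],[0,0,-0.01,0,0,0,0.07],[0,0,-0.02,0,0,0,0.07]]'
python3 -m handwheel '[[0,0,-0.03,0,0,0,0.07],[0,0,-0.03,0,0,0,0.07],[0,0,-0.02,0,0,0,0.07],[0,0,0,0,0,0,0.07],[0,0,0,0,0,0,0.07],[0,0,0,0,0,0,0.07],[0,0,0,0,0,0,0.07],[0,0,0,0,0,0,0.07]]'
python3 - <<'E'
from b import *
print(snap('w17')[0])
E
```

```text
time: 18.83
tool_pos: [562.6, 87.4, 272.7]
tcp_rot: [-169.7, -0.0, 94.3]
ft_force: [-0.2, -0.3, -0.5]
finger_gap: 69.8
grip_force: 0.0
time: 19.5
tool_pos: [577.3, 88.5, 352.1]
tcp_rot: [-169.9, -0.0, 94.3]
ft_force: [-0.4, 0.2, -0.5]
finger_gap: 69.8
grip_force: 0.0
{'tab': ((array([ 97. ,  -0.6, 118. ]), 'r 97.0 ang -0.3'), 2216, [503, 157, 57, 45]), 'bunch': ((array([-54.2, -10.6,  70. ]), 'r 55.2 ang -168.9'), 3591)}
```

View pics/w17.png

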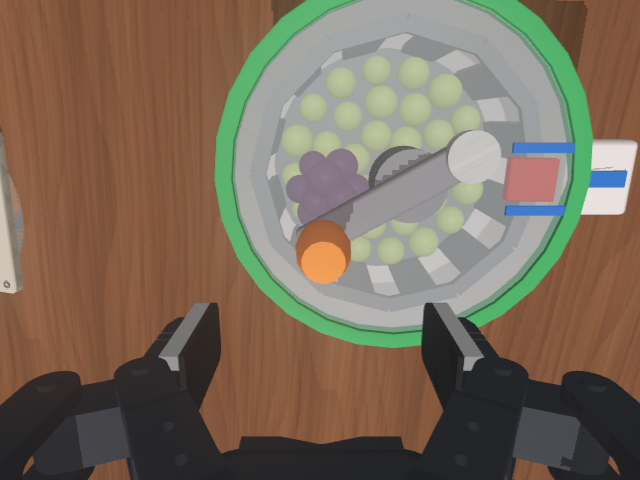

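The tab at (531,180) sits squarely between the bars (v 148 and 210). The crank is free and the gripper is clear.

```bash
python3 -c "
from bench import r
print(r.hand_in())"
```

```text
the job is handed in; nothing more can be done
None
```

I handed the job in at 19.6 s; the simulator gave no verdict. By my estimate from the wrist-camera angles and a fitted model, the basket ran between 1.6 and 2.4 rad/s for over 7 s; the last picture shows it parked with the red tab between the blue bars, the crank let go and the gripper clear.

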